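# Warm the full lunch carrier

### The arm

A 6-joint arm with a two-finger parallel gripper is mounted at the origin on the work surface. World frame = base frame: x ahead of the robot, y to its left, z up, the work surface at z = 0. Lengths are in mm, angles in rad, forces in N, time in s.
With the tool pointing down it reaches from about 275 to 1000 mm from the base axis. Payload 8.4 kg.
Tool frame: the origin (TCP) lies midway between the tips of the shut fingers; the grasp point (between the pads) lies 19 mm behind it; z points along the fingers, y is the line along which they close (so a half turn about z gives the same grasp; the last joint's range is limited). The gripper opens to 85 mm and grips with 20 to 120 N. Pads are 22 mm wide; open, the fingers measure 114 mm over their backs; the gripper's body (76 mm by 85 mm) begins 54 mm behind the grasp point. The pads swing forward as they close: fully open they stand 13 mm farther back than shut.
Start: joints at [-1.134, 0.353, 1.633, -0, 1.155, -0.002], TCP at [265.532, -565.792, 191.681] pointing down, gripper open.
Joint ranges: [-2.63, 2.63], [-0.92, 2.1], [0.06, 2.66], [-1.3, 4.44], [0, 2.69], [-3.02, 3.02]. Speed limits (rad/s): [2.22, 2.22, 2.79, 3.14, 3.14, 3.14].

### API

Orientations are given as [roll, pitch, yaw] about the fixed x, y, z axes, in that order (R = Rz(yaw) Ry(pitch) Rx(roll)).
In Python, from rig import r, cams gives the robot as it stands. The module is installed in compiled form; this text tells all that it offers.
- The arm moves only by the tool send_rows, never from a script. Its argument "targets" is one flat list of numbers, 7 for each row, row after row: the shift along the tool's x, y, z in m, then the turn, a rotation vector about the tool's x, y, z in rad, then the opening, from -1 (shut) to 1 (fully open). In form: [tx, ty, tz, wx, wy, wz, fingers, tx, ty, tz, wx, wy, wz, fingers, ...]. A call has 1 to 12 rows; each row is the pose to reach, as a shift and turn from the pose commanded when the call began, along the tool's axes at that moment; what a row does not reach only later rows make up. A row lasts 1/12 s, in which the tool goes at most 41.7 mm and 7.16 degrees, less where a joint would pass 70% of its speed; a pose out of reach is approached as far as the arm can. A call with a gripper value outside its range is refused whole. The fingers move at their own pace and stop on an object; "grip_force" is the grip in N (left out, the last holds). Time passes only in rows, so rows that repeat a pose let the fingers close. It gives the time, the measured TCP pose, the force, the opening and the grip force at its end, in the units of the state.
- r.sense(): the state, without advancing time (a new reading comes with each control period).
- cams.grab_frame(name): name is "scene" or "top" or "wrist"; returns a dict with "color" (420x560x3 uint8, blue, green, red), "fx", "fy", "cx", "cy" (pixels), "xyz" and "attitude" of the camera in the world. Camera axes: x right, y down, z forward; pixel columns grow to the right and rows downward; lengths in mm; the calibration is good to about 2 mm. A picture is of the moment at which its call begins. There is no depth.
- r.sign_off(): hands the job in; it is judged then, once.
The state is a dict: "clock": time; "qpos": joint angles; "qvel": joint speeds; "joint_efforts": joint torques, N m; "eef_pos": TCP position; "tcp_rot": TCP orientation; "contact_force": force on the tool from outside, world axes, zero at the start; "wrist_torque": the same for the moment, N m; "opening": opening from 0.0 (shut) to 1.0 (fully open); "grasp_force": force on a finger pad.
Only numpy, scipy, OpenCV 4.12 (cv2) and the standard library are available. Lean on these libraries where they do the work, as an engineer would, in place of code of your own. Each camera call takes 0.05 s, during which the arm holds its last target. There are 200 camera calls.

### The job

The three closed lunch carriers under the rail look alike, but they are filled differently: find the fullest by its weight and set it down on the round plate of the warmer, standing wholly on the plate, without dropping it. Keep all three upright, leave the other two standing where they were under the rail, and do not disturb the other things on the counter.

Things in the scene. Friction and masses are not known exactly. Their poses are not given: they have to be found in the camera images.
- carrier_a: The left (+y) of three look-alike closed aluminium lunch carriers, loose on the counter under the rail. Round tin 68 mm across (71 mm over trim rings), 66 mm high with its fixed lid, handle above it; origin at the centre of its underside, z up. Hidden filling: one of the three, any, is full (490 to 590 g in all), one part full (280 to 330 g), one all but empty (170 g).
- carrier_b: The middle of three look-alike closed aluminium lunch carriers, loose on the counter under the rail. Round tin 68 mm across (71 mm over trim rings), 66 mm high with its fixed lid, handle above it; origin at the centre of its underside, z up. Hidden filling: one of the three, any, is full (490 to 590 g in all), one part full (280 to 330 g), one all but empty (170 g).
- carrier_c: The right (-y) of three look-alike closed aluminium lunch carriers, loose on the counter under the rail. Round tin 68 mm across (71 mm over trim rings), 66 mm high with its fixed lid, handle above it; origin at the centre of its underside, z up. Hidden filling: one of the three, any, is full (490 to 590 g in all), one part full (280 to 330 g), one all but empty (170 g).
- handle_a (a point): Middle of the handle bar of carrier_a, 100 mm above the centre of its underside. The bar is rigid and level, 52 mm long along the carrier's x, 12 mm thick (y), 18 mm high, with a thin leg at each end and a 25 mm gap down to the lid. Pinch it across its thickness, along y; axes as the carrier's.
- handle_b (a point): Middle of the handle bar of carrier_b, 100 mm above the centre of its underside. The bar is rigid and level, 52 mm long along the carrier's x, 12 mm thick (y), 18 mm high, with a thin leg at each end and a 25 mm gap down to the lid. Pinch it across its thickness, along y; axes as the carrier's.
- handle_c (a point): Middle of the handle bar of carrier_c, 100 mm above the centre of its underside. The bar is rigid and level, 52 mm long along the carrier's x, 12 mm thick (y), 18 mm high, with a thin leg at each end and a 25 mm gap down to the lid. Pinch it across its thickness, along y; axes as the carrier's.
- rail: Fixed teak rail: level slat 540 mm long (y), 40 mm wide (x), 235 to 255 mm above the counter, on 24 mm square posts at y = +-255 mm. Origin on the counter under its middle. Carriers stand below it near y = +140, 0, -140 mm, bars across it (along x within 15 degrees), so the slat bars a vertical gripper: reach in from the robot's side, tool tilted 35 to 45 degrees.
- warmer: Fixed food warmer to the left or right of the rail and nearer to the robot: white 130 x 130 mm box with a dark round plate, 120 mm across, on top, its surface 48 mm above the counter. Origin at the counter under its middle.
- plate (a point): Centre of the upper surface of the warmer's round plate, 48 mm above the counter, z up.
- tackle_tray: Bystander: open green plastic tackle tray with compartments, 120 x 130 x 30 mm, loose, on the other side from the warmer. Origin at the centre of its underside.
- reel: Bystander: grey plastic fishing reel lying flat, 76 mm across, about 64 mm high, loose. Origin at the centre of its underside.
- float_stick: Bystander: wooden float stick, 190 mm long (x), up to 22 mm thick, loose on the counter. Origin under its middle.
- bottle_opener: Bystander: flat stainless bottle opener, 140 mm long (x, from -70 to +70 mm), 36 mm wide, 5 mm thick, loose on the counter between rail and robot. Origin under its middle.
There are look-alikes about, which are no part of the job. What is shaped like the carrier_c but black or orange is not meant.

How it is judged (in metres and radians):
On the way:
1. a carrier is lowered onto the warmer's plate while the fingers still hold it (((horizontal distance between carrier_a and plate below 0.025 m and z of carrier_a in the frame of plate between -0.006 and 0.006 m and contact force between the fingers and carrier_a above 0.5 N) or (horizontal distance between carrier_b and plate below 0.025 m and z of carrier_b in the frame of plate between -0.006 and 0.006 m and contact force between the fingers and carrier_b above 0.5 N) or (horizontal distance between carrier_c and plate below 0.025 m and z of carrier_c in the frame of plate between -0.006 and 0.006 m and contact force between the fingers and carrier_c above 0.5 N))), for 0.1 s.
At the end, for the whole second after the job is handed in: The full carrier stands on the plate, within 25 mm of its centre and 6 mm of its surface (the warmer carries 4 to 8 N; only the full one weighs that); the other two are within 40 mm of where they started; all three upright within 0.1 rad and at rest (((horizontal distance between carrier_a and plate below 0.025 m and z of carrier_a in the frame of plate between -0.006 and 0.006 m and distance of each of carrier_b, carrier_c from where it was at the start of the episode below 0.04 m) or (horizontal distance between carrier_b and plate below 0.025 m and z of carrier_b in the frame of plate between -0.006 and 0.006 m and distance of each of carrier_a, carrier_c from where it was at the start of the episode below 0.04 m) or (horizontal distance between carrier_c and plate below 0.025 m and z of carrier_c in the frame of plate between -0.006 and 0.006 m and distance of each of carrier_a, carrier_b from where it was at the start of the episode below 0.04 m)) and contact force between warmer and anything else between 4 and 8 N and angle between each of carrier_a, carrier_b, carrier_c's own z axis and vertical below 0.1 rad and linear speed of each of carrier_a, carrier_b, carrier_c below 0.02 m/s); the robot touches nothing.
It fails at once if a carrier is tipped more than 0.5 rad (29 degrees) (angle between any of carrier_a, carrier_b, carrier_c's own z axis and vertical above 0.5 rad).
It fails at once if a bystander (tray, reel, float stick, bottle opener) is moved more than 30 mm (distance of any of tackle_tray, reel, float_stick, bottle_opener from where it was at the start of the episode above 0.03 m).
It also fails if it takes over 72 s, if anything falls off the work surface, if the arm or the gripper's body presses on something with over 40 N, if the wrist force passes 120 N, or if a joint passes its speed limit or range.

## Working session

There is one attempt and no reset: what is moved stays moved. The work goes in short steps, Python scripts to look and compute and a tool call to move; the robot and the scene stay as the last step left them, time stands still between calls to the robot, and variables do not carry over. Pictures are saved under pics/ and viewed, at most 10 in all, crops included, and the job is handed in when it is done.

Besides the shell and the picture viewer there is one more tool, called as a command line: name --argument value ..., lists and objects as JSON in quotes. send_rows: Moves the arm, as the interface text tells. Its arguments: {"type":"object","properties":{"targets":{"type":"array"},"grip_force":{"type":"number"}},"required":["targets"]}

```bash
mkdir -p pics; ls
python3 - <<'E'
from rig import r,cams
import cv2
print(r.sense())
for n in("scene","top"):
    f=cams.grab_frame(n); cv2.imwrite(f"pics/{n}0.png",f["color"])
    print(n,{k:f[k] for k in f if k!="color"})
E
```

```text
pics
{'clock': 0.0, 'qpos': array([-1.13438652e+00,  3.53629964e-01,  1.63413651e+00, -1.32220506e-05,
        1.15519186e+00, -2.36116619e-03]), 'qvel': array([-3.21512979e-04,  5.32966932e-04,  1.36232764e-03,  6.12291081e-04,
       -8.71778687e-05,  1.20267456e-03]), 'joint_efforts': array([-4.22129206e-04, -6.05244541e+01, -3.42063332e+01,  1.34840470e-04,
        9.29994247e-03,  5.48119647e-05]), 'eef_pos': array([ 265.31169902, -565.30990266,  190.97205494]), 'tcp_rot': array([-3.14022694e+00,  8.86455043e-06,  4.38776329e-01]), 'contact_force': array([-0.28493195,  0.15567304,  0.47213832]), 'wrist_torque': array([-0.00499462,  0.00614539, -0.00065601]), 'grasp_force': 0.0, 'opening': 1.000950250846091}
scene {'fx': 405.5093878869041, 'fy': 405.5093878869041, 'cx': 284.3639582921046, 'cy': 207.20493941181337, 'xyz': array([1309.51346937, -153.59011965, 1101.56320262]), 'attitude': array([-2.52316012, -0.00874052,  1.38956906])}
top {'fx': 381.64632745964, 'fy': 381.64632745964, 'cx': 276.7223943491447, 'cy': 210.0896610467206, 'xyz': array([ 474.12883933,    1.4899182 , 1184.96521896]), 'attitude': array([-3.01383008, -0.01827313, -1.56729052])}
```

View pics/top0.png

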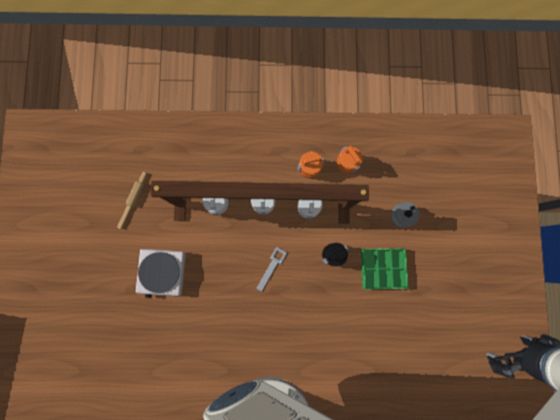

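View pics/scene0.png

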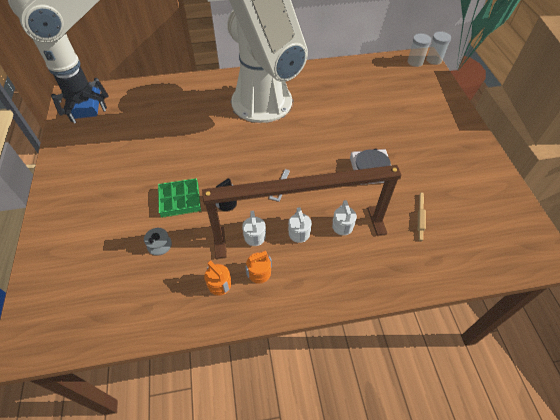

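The top view shows the silver carriers at (215,203), (262,204) and (310,206), with the warmer plate at (160,272). The possible mix-ups are the black tin at (335,254), the orange tins at (311,165) and (350,158), and the grey reel at (405,215). I choose the three silver ones under the rail and check them in a close crop.

```bash
cat > h.py <<'E'
import numpy as np
from scipy.spatial.transform import Rotation as R
from rig import r,cams
def ray(f,u,v):
    d=R.from_euler('xyz',f["attitude"]).as_matrix()@[(u-f["cx"])/f["fx"],(v-f["cy"])/f["fy"],1]
    return np.array(f["xyz"]),d
def at(f,u,v,z):
    o,d=ray(f,u,v); return o+d*(z-o[2])/d[2]
def proj(f,p):
    c=R.from_euler('xyz',f["attitude"]).as_matrix().T@(np.array(p)-f["xyz"])
    return f["cx"]+f["fx"]*c[0]/c[2],f["cy"]+f["fy"]*c[1]/c[2]
E
python3 - <<'E'
from h import *
import cv2
f=cams.grab_frame("top");s=cams.grab_frame("scene")
a=cv2.resize(f["color"][180:300,130:350],(800,436),interpolation=cv2.INTER_CUBIC)
b=cv2.resize(s["color"][170:255,230:370],(800,486),interpolation=cv2.INTER_CUBIC)
cv2.imwrite("pics/ct.png",a);cv2.imwrite("pics/cs.png",b)
print("rail",at(f,157,188,255),at(f,363,192,255))
print("plate",at(f,160,272,48))
E
```

```text
rail [646.76226862 279.81491035 255.        ] [ 640.2053835  -229.15408087  255.        ]
plate [435.60743087 322.23652837  48.        ]
```

View pics/ct.png

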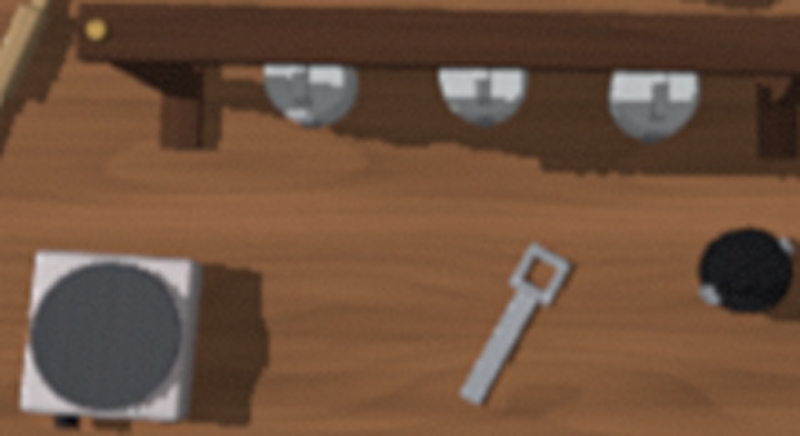

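View pics/cs.png

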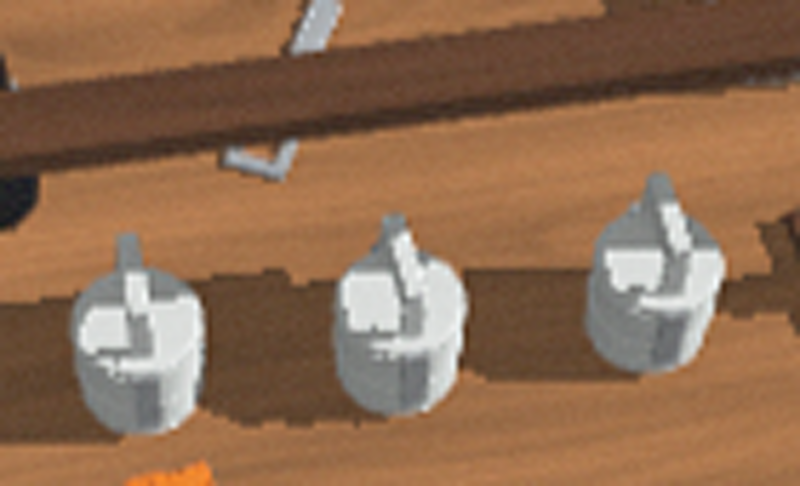

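```bash
cat > fit.py <<'E'
from h import *
import cv2
from scipy.optimize import minimize
s=cams.grab_frame("scene");t=cams.grab_frame("top");K=6
def hull(f,pts,m,off,c=1):
    uv=np.array([proj(f,p) for p in pts]); q=((uv+.5-off)*K).astype(np.float32)
    cv2.fillConvexPoly(m,cv2.convexHull(q).astype(np.int32),c)
def box(x,y,yaw,cx,hx,hy,z0,z1):
    c,si=np.cos(yaw),np.sin(yaw)
    return [(x+c*a-si*b,y+si*a+c*b,z) for a in(cx-hx,cx+hx) for b in(-hy,hy) for z in(z0,z1)]
def render(f,x,y,yaw,shape,off):
    m=np.zeros(shape,np.uint8); th=np.linspace(0,2*np.pi,40)
    hull(f,[(x+35*np.cos(a),y+35*np.sin(a),z) for a in th for z in(0,66)],m,off)
    hull(f,box(x,y,yaw,0,26,6,91,109),m,off)
    for e in(-24.5,24.5): hull(f,box(x,y,yaw,e,1.5,5,66,95),m,off)
    return m
x0,y0=230,170
sub=cv2.resize(s["color"][y0:260,x0:370],None,fx=K,fy=K,interpolation=cv2.INTER_CUBIC)
hsv=cv2.cvtColor(sub,cv2.COLOR_BGR2HSV); seg=((hsv[...,1]<60)&(hsv[...,2]>60)).astype(np.uint8)
out=sub.copy()
for n,(u,v) in zip("abc",[(650,300),(402,345),(138,362)]):
    g=at(s,x0+u/5.714,y0+v/5.714,45)[:2]
    cu,cv_=int(u/5.714*K),int(v/5.714*K)
    M=np.zeros_like(seg);M[max(0,cv_-140):cv_+100,max(0,cu-85):cu+90]=1
    S=seg*M
    def cost(p):
        m=render(s,p[0],p[1],p[2],seg.shape,(x0,y0)); return 1-(m&S).sum()/max(1,(m|S).sum())
    best=min((minimize(cost,[*g,w],method="Nelder-Mead",options=dict(initial_simplex=[[*g,w],[g[0]+12,g[1],w],[g[0],g[1]+12,w],[*g,w+.15]])) for w in(-.2,0,.2)),key=lambda q:q.fun)
    print(n,best.x.round(3),best.fun.round(3))
    m=render(s,*best.x,seg.shape,(x0,y0))
    cs,_=cv2.findContours(m,cv2.RETR_LIST,cv2.CHAIN_APPROX_NONE);cv2.drawContours(out,cs,-1,(0,0,255),1)
    # top-view check of front edge
    print("  top proj base front",np.round(proj(t,(best.x[0]-35,best.x[1],2)),1), "axis",np.round(proj(t,(best.x[0],best.x[1],40)),1))
cv2.imwrite("pics/fit.png",cv2.resize(out,(800,514)))
# plate from top: dark disk; black tin, opener
E
python3 fit.py
```

```text
a [ 6.45036e+02  1.68564e+02 -2.00000e-03] 0.058
  top proj base front [216.2 214.9] axis [214.8 201.9]
b [6.4702e+02 2.4409e+01 4.3000e-02] 0.05
  top proj base front [262.6 214.5] axis [262.5 201.6]
c [ 6.35310e+02 -1.16189e+02  3.00000e-03] 0.057
  top proj base front [307.6 218.5] axis [308.8 205.7]
```

View pics/fit.png

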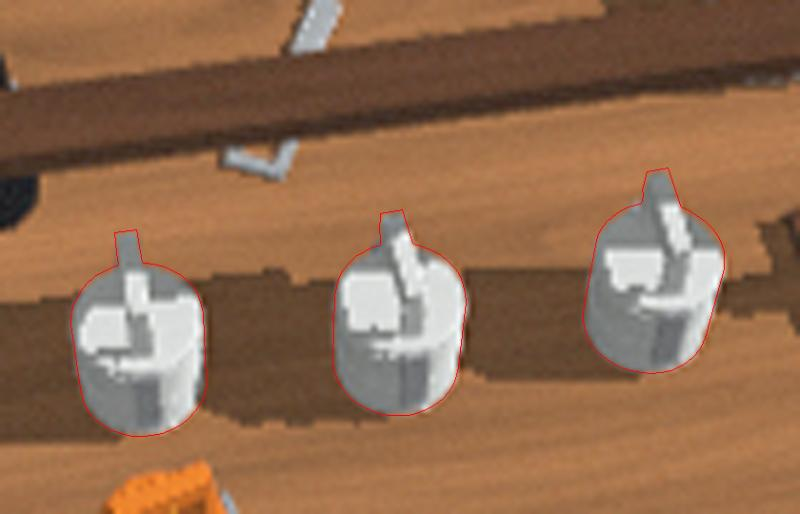

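Run:
```python
from h import *
import cv2
s=cams.grab_frame("scene");t=cams.grab_frame("top")
for n,x,y in(("a",645,168.6),("b",647,24.4),("c",635.3,-116.2)):
  for w in(-.2,0,.2):
    L=[]
    for e in(-26,26):
      p=(x+e*np.cos(w),y+e*np.sin(w),109); L.append(np.round((np.array(proj(s,p))+.5-[230,170])*5.714))
    print(n,w,*L)
# plate, dark tin
hsv=cv2.cvtColor(t["color"],cv2.COLOR_BGR2HSV)
m=((hsv[...,2]<100)&(hsv[...,1]<60)).astype(np.uint8)[245:300,130:192]
mm=np.argwhere(m)+[245,130]; 
cs,_=cv2.findContours(m,cv2.RETR_EXTERNAL,cv2.CHAIN_APPROX_NONE);c=max(cs,key=cv2.contourArea)
e=cv2.fitEllipse(c);print(e); u,v=e[0][0]+130,e[0][1]+245
print("plate",at(t,u,v,48),"diam",np.array(e[1])*(1185-48)/381.6)
print("black",at(t,335,254,60),"opener",at(t,278,252,3),at(t,262,289,3))
for p in((152,186),(152,198),(368,187),(368,200)): print("rail",at(t,*p,255).round())
```

```text
a -0.2 [667. 169.] [674. 249.]
a 0 [658. 170.] [684. 249.]
a 0.2 [648. 172.] [693. 247.]
b -0.2 [404. 211.] [404. 293.]
b 0 [394. 211.] [414. 292.]
b 0.2 [384. 213.] [424. 290.]
c -0.2 [136. 231.] [129. 314.]
c 0 [126. 231.] [140. 314.]
c 0.2 [116. 234.] [149. 311.]
((32.415016174316406, 27.413860321044922), (42.98771286010742, 46.208717346191406), 78.14740753173828)
plate [434.43176508 315.15597057  48.        ] diam [128.08445891 137.68163423]
black [ 489.70785936 -190.21911643   60.        ] opener [495.95751987 -23.96966296   3.        ] [383.94143645  24.33798687   3.        ]
rail [652. 292. 255.]
rail [622. 291. 255.]
rail [ 653. -242.  255.]
rail [ 620. -241.  255.]
```

```bash
cat >> h.py <<'E'
def tool(deg,yaw=0):
    t=np.radians(deg); y=np.array([0,-1,0]); z=np.array([np.sin(t),0,-np.cos(t)])
    return R.from_euler('z',yaw)*R.from_matrix(np.c_[np.cross(y,z),y,z])
def go(pos,rot,cmd=None):
    "print row (m, rad) from current pose to TCP pos/rot"
    s=r.sense(); p,q=(s["eef_pos"],R.from_euler('xyz',s["tcp_rot"])) if cmd is None else cmd
    print(np.round(q.inv().apply(np.array(pos)-p)/1000,4),np.round((q.inv()*rot).as_rotvec(),4))
def tcp(g,rot,back=0): return np.array(g)+(19-back)*rot.as_matrix()[:,2]
E
python3 - <<'E'
from h import *
T=tool(41); c=(500,np.r_[265.5,-565.8,191.7])
q0=R.from_euler('xyz',r.sense()["tcp_rot"]); cmd=(c[1],q0)
go((450,-250,260),T,cmd)
p=tcp((635,-117,101),T,110);print(p);go(p,T,cmd)
print(T.as_matrix().round(3))
E
```

```text
[ 0.3012 -0.2075 -0.0683] [-0.1571  0.7039  0.4197]
[ 575.29862836 -117.          169.6785718 ]
[ 0.4711 -0.2747  0.0221] [-0.1571  0.7039  0.4197]
[[ 0.755  0.     0.656]
 [ 0.    -1.     0.   ]
 [ 0.656  0.    -0.755]]
```

send_rows --targets '[0.3012, -0.2075, -0.0683, -0.157, 0.704, 0.42, 1, 0.3012, -0.2075, -0.0683, -0.157, 0.704, 0.42, 1, 0.3012, -0.2075, -0.0683, -0.157, 0.704, 0.42, 1, 0.3012, -0.2075, -0.0683, -0.157, 0.704, 0.42, 1, 0.3012, -0.2075, -0.0683, -0.157, 0.704, 0.42, 1, 0.3012, -0.2075, -0.0683, -0.157, 0.704, 0.42, 1, 0.3012, -0.2075, -0.0683, -0.157, 0.704, 0.42, 1, 0.3012, -0.2075, -0.0683, -0.157, 0.704, 0.42, 1, 0.3012, -0.2075, -0.0683, -0.157, 0.704, 0.42, 1, 0.3012, -0.2075, -0.0683, -0.157, 0.704, 0.42, 1, 0.3012, -0.2075, -0.0683, -0.157, 0.704, 0.42, 1, 0.3012, -0.2075, -0.0683, -0.157, 0.704, 0.42, 1]'

```text
clock: 1.4
eef_pos: [450.3, -250.0, 260.4]
tcp_rot: [3.14, -0.716, 0.002]
contact_force: [0.5, -0.6, -0.5]
opening: 1.003
grasp_force: 0.0
```

Run:
```python
from h import *
s=r.sense();print({k:np.round(s[k],3) for k in s})
T=tool(41)
go(tcp((635,-117,101),T,110),T)
```

```text
{'clock': np.float64(1.4), 'qpos': array([-0.902, -0.125,  2.247,  0.876,  0.735,  0.079]), 'qvel': array([-0.038,  0.02 , -0.006,  0.001,  0.002, -0.001]), 'joint_efforts': array([  1.541, -25.13 , -33.145,   2.595,  -0.233,   0.074]), 'eef_pos': array([ 450.289, -249.994,  260.378]), 'tcp_rot': array([ 3.14e+00, -7.16e-01,  2.00e-03]), 'contact_force': array([ 0.484, -0.647, -0.503]), 'wrist_torque': array([-0.024,  0.254, -0.022]), 'grasp_force': np.float64(0.0), 'opening': np.float64(1.003)}
[ 0.035  -0.133   0.1505] [ 0.0002 -0.0006  0.0016]
```

send_rows --targets '[0.035, -0.133, 0.15, 0, 0, 0, 1, 0.035, -0.133, 0.15, 0, 0, 0, 1, 0.035, -0.133, 0.15, 0, 0, 0, 1, 0.035, -0.133, 0.15, 0, 0, 0, 1, 0.035, -0.133, 0.15, 0, 0, 0, 1, 0.035, -0.133, 0.15, 0, 0, 0, 1, 0.035, -0.133, 0.15, 0, 0, 0, 1, 0.035, -0.133, 0.15, 0, 0, 0, 1]'

```text
clock: 2.07
eef_pos: [574.7, -118.4, 169.2]
tcp_rot: [3.141, -0.715, -0.001]
contact_force: [0.3, -0.0, 0.6]
opening: 0.998
grasp_force: 0.0
```

Run:
```python
from h import *
import cv2
s=r.sense();print(s["eef_pos"],s["tcp_rot"],s["contact_force"],s["qpos"])
f=cams.grab_frame("wrist");im=f["color"].copy()
for w in (0,):
  for e in(-26,26):
    u,v=proj(f,(635.3+e,-116.2,109)); print(u,v); cv2.circle(im,(int(u),int(v)),3,(0,0,255),1)
cv2.imwrite("pics/w1.png",im)
T=tool(41); go(tcp((635,-117,101),T),T)
```

```text
[ 574.67749529 -118.39641976  169.22385761] [ 3.14127964e+00 -7.14601838e-01 -1.08084398e-03] [ 0.330932   -0.00219902  0.63994329] [-0.35348213  0.09018458  2.30224449  1.29485269  0.23698422  0.01253265]
275.8082248571537 224.72891494132253
275.8115797545038 175.85725645240532
[ 0.0004 -0.0022  0.1105] [ 0.0019  0.     -0.0014]
```

View pics/w1.png

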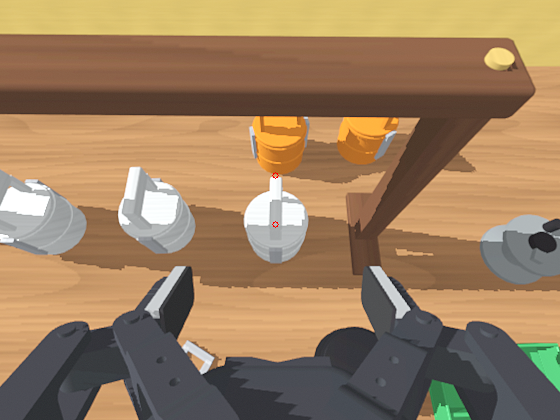

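The wrist view shows carrier_c's bar from (276,178) to (276,226), right where the fit predicts, with the orange tins behind it and the rail above. Reaching in.

send_rows --targets '[0, -0.0015, 0.03, 0, 0, 0, 1, 0, -0.0015, 0.06, 0, 0, 0, 1, 0, -0.0015, 0.085, 0, 0, 0, 1, 0, -0.0015, 0.1, 0, 0, 0, 1, 0, -0.0015, 0.11, 0, 0, 0, 1, 0, -0.0015, 0.11, 0, 0, 0, 1, 0, -0.0015, 0.11, 0, 0, 0, 0.2, 0, -0.0015, 0.11, 0, 0, 0, -0.4, 0, -0.0015, 0.11, 0, 0, 0, -1, 0, -0.0015, 0.11, 0, 0, 0, -1, 0, -0.0015, 0.11, 0, 0, 0, -1, 0, -0.0015, 0.11, 0, 0, 0, -1]' --grip_force 60

```text
clock: 3.12
eef_pos: [647.1, -115.6, 87.7]
tcp_rot: [3.141, -0.717, 0.0]
contact_force: [0.4, 0.5, -0.5]
opening: 0.144
grasp_force: 0.0
```

Run:
```python
from h import *
s=r.sense();print({k:np.round(s[k],3) for k in s})
T=tool(41); p=s["eef_pos"];print(p-19*T.as_matrix()[:,2]); go(p+[0,0,12],T)
```

```text
{'clock': np.float64(3.117), 'qpos': array([-0.287,  0.359,  2.223,  2.195,  0.231, -0.856]), 'qvel': array([ 0.002,  0.008, -0.001,  0.007, -0.002, -0.002]), 'joint_efforts': array([-1.5000e-01, -4.7532e+01, -2.0692e+01,  5.4900e-01,  2.9230e+00,
        2.6000e-02]), 'eef_pos': array([ 647.117, -115.625,   87.672]), 'tcp_rot': array([ 3.141, -0.717,  0.   ]), 'contact_force': array([ 0.388,  0.547, -0.485]), 'wrist_torque': array([0.013, 0.301, 0.02 ]), 'grasp_force': np.float64(0.0), 'opening': np.float64(0.144)}
[ 634.65138946 -115.62532056  102.01154785]
[ 0.0079  0.     -0.009 ] [ 0.0003 -0.0013  0.0001]
```

send_rows --targets '[0, 0, 0, 0, 0, 0, -1, 0, 0, 0, 0, 0, 0, -1, 0, 0, 0, 0, 0, 0, -1, 0.0025, 0, -0.003, 0, 0, 0, -1, 0.005, 0, -0.006, 0, 0, 0, -1, 0.0079, 0, -0.009, 0, 0, 0, -1, 0.0098, 0, -0.0113, 0, 0, 0, -1, 0.0098, 0, -0.0113, 0, 0, 0, -1, 0.0098, 0, -0.0113, 0, 0, 0, -1, 0.0098, 0, -0.0113, 0, 0, 0, -1]' --grip_force 60

```text
clock: 3.95
eef_pos: [646.9, -115.4, 101.5]
tcp_rot: [-3.141, -0.715, -0.0]
contact_force: [-0.3, -0.9, 0.5]
opening: -0.001
grasp_force: 0.0
```

send_rows --targets '[0, 0, 0, 0, 0, 0, -1, 0, 0, 0, 0, 0, 0, -1, 0, 0, 0, 0, 0, 0, -1, 0, 0, 0, 0, 0, 0, -1]'

```text
clock: 4.28
eef_pos: [647.0, -115.5, 101.5]
tcp_rot: [-3.141, -0.715, -0.0]
contact_force: [-0.0, -0.8, 0.5]
opening: -0.004
grasp_force: 0.0
```

Run:
```python
from h import *
import cv2
f=cams.grab_frame("wrist");g=cams.grab_frame("scene")
a=cv2.resize(f["color"][120:420,80:480],(800,600)); 
b=cv2.resize(g["color"][140:270,190:380],(800,547),interpolation=cv2.INTER_CUBIC)
cv2.imwrite("pics/w2.png",np.vstack([cv2.resize(a,(400,300)),cv2.resize(b,(400,273))]))
```

```text
(no output)
```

View pics/w2.png

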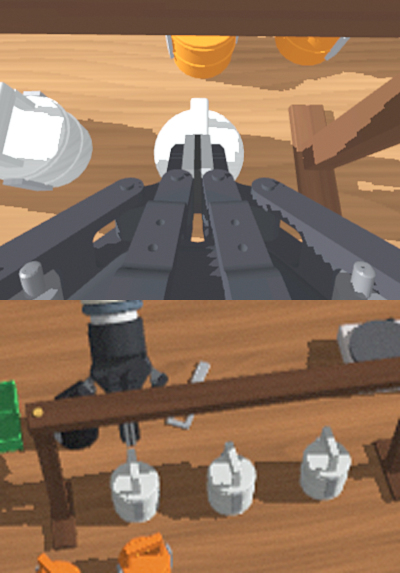

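The wrist view shows the shut fingers above the bar, and carrier_c still standing in place. The bar was not held. Reopening, going a little lower and closing again while watching the force.

send_rows --targets '[0, 0, 0, 0, 0, 0, 0, 0, 0, 0, 0, 0, 0, 0, 0, 0, 0, 0, 0, 0, 0, -0.006, 0, 0.007, 0, 0, 0, 0, -0.0112, 0, 0.0129, 0, 0, 0, 0, -0.0112, 0, 0.0129, 0, 0, 0, 0]'

```text
clock: 4.88
eef_pos: [646.3, -115.4, 83.3]
tcp_rot: [-3.141, -0.714, -0.001]
contact_force: [-2.0, 0.0, -0.5]
opening: 0.5
grasp_force: 0.0
```

send_rows --targets '[0, 0, 0, 0, 0, 0, -1, 0, 0, 0, 0, 0, 0, -1, 0, 0, 0, 0, 0, 0, -1]' --grip_force 60

```text
clock: 5.13
eef_pos: [647.3, -115.5, 85.1]
tcp_rot: [3.141, -0.716, 0.0]
contact_force: [0.4, -0.4, 0.1]
opening: 0.084
grasp_force: 0.0
```

send_rows --targets '[0, 0, 0, 0, 0, 0, -1, 0, 0, 0, 0, 0, 0, -1]'

```text
clock: 5.3
eef_pos: [647.3, -115.6, 85.1]
tcp_rot: [3.141, -0.716, -0.0]
contact_force: [-0.7, 0.4, -0.3]
opening: -0.0
grasp_force: 0.0
```

send_rows --targets '[0, 0, 0, 0, 0, 0, -1, 0, 0, 0, 0, 0, 0, -1]'

```text
clock: 5.47
eef_pos: [647.2, -115.5, 84.8]
tcp_rot: [3.142, -0.716, -0.0]
contact_force: [-0.3, -0.7, 0.3]
opening: 0.003
grasp_force: 0.0
```

Run:
```python
from h import *
import cv2
s=r.sense();p=s["eef_pos"];q=R.from_euler('xyz',s["tcp_rot"])
g=p-19*q.as_matrix()[:,2];print(p,g)
out=[]
for n,(y0,y1,x0,x1),col in(("wrist",(140,300,180,380),0),("scene",(190,250,215,290),0)):
    f=cams.grab_frame(n);K=4 if n=="wrist" else 10.666
    im=cv2.resize(f["color"][y0:y1,x0:x1],(800,int((y1-y0)*800/(x1-x0))),interpolation=cv2.INTER_CUBIC);k=800/(x1-x0)
    def mk(P,c):
        u,v=proj(f,P);cv2.circle(im,(int((u+.5-x0)*k),int((v+.5-y0)*k)),4,c,2);print(n,P,u,v)
    mk(p,(0,0,255));mk(g,(0,255,0))
    for e in(-26,26):mk((635.3+e,-116.2,109),(255,0,0))
    print(f["xyz"],f["attitude"])
    out.append(cv2.resize(im,(400,im.shape[0]//2)))
cv2.imwrite("pics/w3.png",np.vstack(out))
```

```text
[ 647.15538883 -115.51912787   84.83378656] [ 634.6844182  -115.51706958   99.16818181]
wrist [ 647.15538883 -115.51912787   84.83378656] 278.6194277308102 239.81477405163378
wrist [ 634.6844182  -115.51706958   99.16818181] 278.7899105349124 251.64161139753344
wrist (609.3, -116.2, 109) 280.26586265821834 291.1712210555824
wrist (661.3, -116.2, 109) 279.8433649594969 205.911270291214
[ 584.47035523 -114.39319998  272.42386821] [-2.72992750e+00 -4.78358715e-04 -1.57158520e+00]
scene [ 647.15538883 -115.51912787   84.83378656] 253.91563668943292 224.8353826115925
scene [ 634.6844182  -115.51706958   99.16818181] 253.08623529522805 218.73806335960543
scene (609.3, -116.2, 109) 251.52264082306615 209.98320534462312
scene (661.3, -116.2, 109) 253.9164558145751 224.37034936528914
[1309.51346937 -153.59011965 1101.56320262] [-2.52316012 -0.00874052  1.38956906]
```

View pics/w3.png

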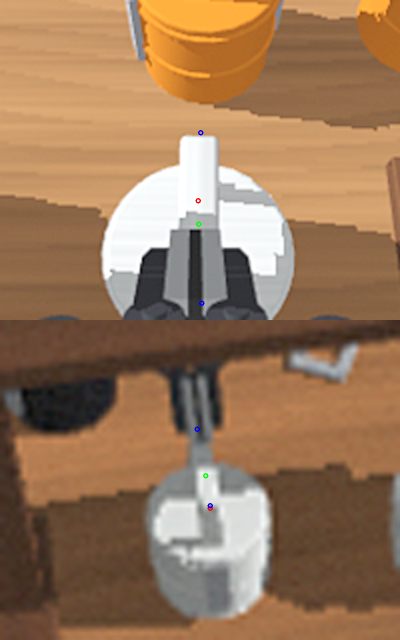

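Run:
```python
from h import *
def tri(rays):
    A=np.zeros((3,3));b=np.zeros(3)
    for o,d in rays:
        d=d/np.linalg.norm(d);P=np.eye(3)-np.outer(d,d);A+=P;b+=P@o
    x=np.linalg.solve(A,b);return x.round(1),[round(np.linalg.norm(np.cross(x-o,d/np.linalg.norm(d))),1) for o,d in rays]
w=cams.grab_frame("wrist");s=cams.grab_frame("scene")
W=lambda u,v:ray(w,180+u/2-.5,140+v/2-.5); S=lambda u,v:ray(s,215+u*.1875-.5,190+(v-320)*.1875-.5)
print("tip",tri([W(197,228),S(197,432)]))
print("bar far end",tri([W(199,137),S(211,512)]))
print("bar robot end?",tri([W(197,228),S(201,445)]))
```

```text
tip (array([ 625. , -116.2,  128.7]), [np.float64(1.3), np.float64(1.3)])
bar far end (array([ 662. , -115.9,  104. ]), [np.float64(0.2), np.float64(0.2)])
bar robot end? (array([ 627.6, -115.5,  119.6]), [np.float64(0.6), np.float64(0.6)])
```

Run:
```python
from h import *
import cv2
w=cams.grab_frame("wrist");print(w["fx"],w["cx"],w["cy"])
s=r.sense();q=R.from_euler('xyz',s["tcp_rot"]);C=R.from_euler('xyz',w["attitude"])
print("cam in tool",q.inv().apply(w["xyz"]-s["eef_pos"]))
# open picture w1: expected pixel of open pad tips for L behind TCP
for back in(0,13,30,45,60):
  for X in(-11,11):
    print(back,X,[np.round(proj(w,s["eef_pos"]+q.apply([X,y,-back]))) for y in(-42.5,42.5)])
```

```text
289.24157517819356 277.1706732634152 213.95518496581715
cam in tool [  75.8382333    -1.13165249 -182.67009763]
0 -11 [array([217., 255.]), array([340., 255.])]
0 11 [array([215., 225.]), array([342., 225.])]
13 -11 [array([213., 263.]), array([344., 263.])]
13 11 [array([211., 232.]), array([347., 232.])]
30 -11 [array([207., 276.]), array([351., 276.])]
30 11 [array([204., 242.]), array([353., 242.])]
45 -11 [array([201., 290.]), array([357., 290.])]
45 11 [array([198., 254.]), array([361., 253.])]
60 -11 [array([193., 307.]), array([365., 307.])]
60 11 [array([189., 267.]), array([369., 267.])]
```

The triangulation and the open-finger pixels both put the real fingertips about 46 mm short of the reported TCP. The bar itself is where the fit put it. I open and advance another 46 mm, watching the force.

send_rows --targets '[0, 0, -0.01, 0, 0, 0, 0.2, 0, 0, -0.01, 0, 0, 0, 0.2, 0, 0, -0.01, 0, 0, 0, 0.2, 0, 0, 0.01, 0, 0, 0, 0.2, 0, 0, 0.025, 0, 0, 0, 0.2, 0, 0, 0.03, 0, 0, 0, 0.2]'

```text
clock: 6.22
eef_pos: [667.7, -115.6, 60.8]
tcp_rot: [-3.141, -0.715, -0.001]
contact_force: [-0.4, 0.3, 0.4]
opening: 0.597
grasp_force: 0.0
```

send_rows --targets '[0, 0, 0.008, 0, 0, 0, 0.2, 0, 0, 0.016, 0, 0, 0, 0.2, 0, 0, 0.016, 0, 0, 0, 0.2]'

```text
clock: 6.47
eef_pos: [677.5, -115.4, 48.9]
tcp_rot: [-3.141, -0.715, -0.0]
contact_force: [-1.3, -0.3, -0.1]
opening: 0.603
grasp_force: 0.0
```

send_rows --targets '[0, 0, 0, 0, 0, 0, -1, 0, 0, 0, 0, 0, 0, -1, 0, 0, 0, 0, 0, 0, -1, 0, 0, 0, 0, 0, 0, -1, 0, 0, 0, 0, 0, 0, -1, 0, 0, 0, 0, 0, 0, -1]' --grip_force 60

```text
clock: 6.97
eef_pos: [677.1, -115.6, 50.2]
tcp_rot: [-3.142, -0.716, -0.0]
contact_force: [-1.9, 0.3, 2.3]
opening: 0.133
grasp_force: 60.2
```

Gripped, at 60 N. I lift 14 mm and weigh.

send_rows --targets '[0.002, 0, -0.0025, 0, 0, 0, -1, 0.005, 0, -0.006, 0, 0, 0, -1, 0.0079, 0, -0.009, 0, 0, 0, -1, 0.0092, 0, -0.0105, 0, 0, 0, -1, 0.0092, 0, -0.0105, 0, 0, 0, -1, 0.0092, 0, -0.0105, 0, 0, 0, -1, 0.0092, 0, -0.0105, 0, 0, 0, -1]'

```text
clock: 7.55
eef_pos: [677.1, -115.5, 63.6]
tcp_rot: [-3.141, -0.715, -0.0]
contact_force: [0.2, -0.8, -2.3]
opening: 0.135
grasp_force: 59.6
```

send_rows --targets '[0, 0, 0, 0, 0, 0, -1, 0, 0, 0, 0, 0, 0, -1]'

```text
clock: 7.72
eef_pos: [677.2, -115.5, 63.6]
tcp_rot: [-3.141, -0.715, -0.0]
contact_force: [-0.6, -0.2, -1.0]
opening: 0.129
grasp_force: 59.6
```

send_rows --targets '[0, 0, 0, 0, 0, 0, -1, 0, 0, 0, 0, 0, 0, -1]'

```text
clock: 7.88
eef_pos: [677.2, -115.5, 63.7]
tcp_rot: [-3.141, -0.715, -0.0]
contact_force: [-0.2, -0.3, -1.5]
opening: 0.131
grasp_force: 59.6
```

Carrier_c weighs about 1.6 N, so it is the nearly empty one. I set it down, release and back off.

send_rows --targets '[-0.003, 0, 0.0035, 0, 0, 0, -1, -0.006, 0, 0.007, 0, 0, 0, -1, -0.008, 0, 0.0093, 0, 0, 0, -1, -0.0092, 0, 0.0105, 0, 0, 0, -1, -0.0092, 0, 0.0105, 0, 0, 0, -1, -0.0092, 0, 0.0105, 0, 0, 0, 0.2, -0.0092, 0, 0.0105, 0, 0, 0, 0.2, -0.0092, 0, 0.0105, 0, 0, 0, 0.2, -0.0092, 0, -0.02, 0, 0, 0, 0.2, -0.0092, 0, -0.06, 0, 0, 0, 0.2, -0.0092, 0, -0.1, 0, 0, 0, 0.2, -0.0092, 0, -0.1, 0, 0, 0, 0.2]'

```text
clock: 8.88
eef_pos: [604.1, -115.5, 134.0]
tcp_rot: [3.141, -0.716, -0.0]
contact_force: [-0.0, 1.1, 0.5]
opening: 0.603
grasp_force: 0.0
```

```bash
python3 - <<'E'
from h import *
T=tool(41);s=r.sense();print(s["eef_pos"],s["contact_force"],s["qpos"].round(2))
G=np.array((647,24.4,100.5)); 
for b in(100,0): p=G+(65-b)*T.as_matrix()[:,2]; print(p);go(p,T)
E
python3 fit.py
```

```text
[ 604.12809701 -115.49618557  134.00702047] [-0.02061559  1.11646485  0.46303884] [-0.32  0.21  2.28  1.73  0.21 -0.41]
[624.03793399  24.4        126.91483531]
[ 0.0103 -0.1399  0.0184] [ 0.0003 -0.0003 -0.0001]
[689.64383688  24.4         51.44387729]
[ 0.0103 -0.1399  0.1184] [ 0.0003 -0.0003 -0.0001]
a [6.45647e+02 1.68429e+02 7.90000e-02] 0.058
  top proj base front [216.3 214.7] axis [214.8 201.7]
b [6.4704e+02 2.4640e+01 9.4000e-02] 0.051
  top proj base front [262.5 214.5] axis [262.4 201.6]
c [ 6.36043e+02 -1.15533e+02  1.30000e-02] 0.057
  top proj base front [307.4 218.3] axis [308.6 205.5]
```

send_rows --targets '[0.003, -0.035, 0, 0, 0, 0, 0.2, 0.006, -0.07, 0.006, 0, 0, 0, 0.2, 0.0103, -0.105, 0.012, 0, 0, 0, 0.2, 0.0103, -0.14, 0.018, 0, 0, 0, 0.2, 0.0103, -0.14, 0.018, 0, 0, 0, 0.2, 0.0103, -0.14, 0.018, 0, 0, 0, 0.2, 0.0103, -0.14, 0.018, 0, 0, 0, 0.2, 0.0103, -0.14, 0.018, 0, 0, 0, 0.2]'

```text
clock: 9.65
eef_pos: [627.3, 0.6, 131.3]
tcp_rot: [3.139, -0.728, -0.001]
contact_force: [0.4, 0.8, -0.0]
opening: 0.595
grasp_force: 0.0
```

Run:
```python
from h import *
T=tool(41);s=r.sense();print(s["eef_pos"],s["contact_force"],s["qpos"].round(2))
G=np.array((647,24.5,100.5)); 
go(G+65*T.as_matrix()[:,2],T)
```

```text
[6.27265270e+02 5.61476537e-01 1.31302341e+02] [ 0.41831235  0.81486448 -0.02863501] [ 0.    0.22  2.28  3.18  0.09 -1.61]
[-0.0066 -0.0243  0.101 ] [ 0.0032 -0.0129 -0.0005]
```

send_rows --targets '[-0.0066, -0.0243, 0.001, 0.0032, -0.0129, 0, 0.2, -0.0066, -0.0243, 0.001, 0.0032, -0.0129, 0, 0.2, -0.0066, -0.0243, 0.001, 0.0032, -0.0129, 0, 0.2, -0.0066, -0.0243, 0.001, 0.0032, -0.0129, 0, 0.2, -0.0066, -0.0243, 0.001, 0.0032, -0.0129, 0, 0.2, -0.0066, -0.0243, 0.001, 0.0032, -0.0129, 0, 0.2]'

```text
clock: 10.15
eef_pos: [622.8, 24.1, 126.7]
tcp_rot: [-3.141, -0.716, -0.0]
contact_force: [-0.4, -0.5, 0.3]
opening: 0.601
grasp_force: 0.0
```

Run:
```python
from h import *
T=tool(41);s=r.sense();print(s["eef_pos"],s["contact_force"],s["qpos"].round(2))
G=np.array((647,24.5,100.5)); 
go(G+65*T.as_matrix()[:,2],T)
```

```text
[622.84007661  24.13167953 126.67064944] [-0.35291585 -0.47092877  0.34060597] [ 0.06  0.22  2.28  3.6   0.09 -1.98]
[ 0.001  -0.0004  0.1006] [-0.0001 -0.0008 -0.0001]
```

send_rows --targets '[0.001, 0, 0.025, 0, 0, 0, 0.2, 0.001, 0, 0.05, 0, 0, 0, 0.2, 0.001, 0, 0.075, 0, 0, 0, 0.2, 0.001, 0, 0.09, 0, 0, 0, 0.2, 0.001, 0, 0.1005, 0, 0, 0, 0.2, 0.001, 0, 0.1005, 0, 0, 0, 0.2, 0.001, 0, 0.1005, 0, 0, 0, 0.2]'

```text
clock: 10.73
eef_pos: [689.1, 23.9, 51.6]
tcp_rot: [-3.141, -0.716, -0.001]
contact_force: [0.8, 0.7, -0.0]
opening: 0.603
grasp_force: 0.0
```

send_rows --targets '[0, 0, 0, 0, 0, 0, -1, 0, 0, 0, 0, 0, 0, -1, 0, 0, 0, 0, 0, 0, -1, 0, 0, 0, 0, 0, 0, -1, 0, 0, 0, 0, 0, 0, -1, 0, 0, 0, 0, 0, 0, -1]'

```text
clock: 11.23
eef_pos: [689.6, 24.4, 53.1]
tcp_rot: [-3.141, -0.718, -0.0]
contact_force: [-4.6, 0.0, 7.8]
opening: 0.129
grasp_force: 59.4
```

send_rows --targets '[0.002, 0, -0.0025, 0, 0, 0, -1, 0.005, 0, -0.006, 0, 0, 0, -1, 0.0079, 0, -0.009, 0, 0, 0, -1, 0.0092, 0, -0.0105, 0, 0, 0, -1, 0.0092, 0, -0.0105, 0, 0, 0, -1, 0.0092, 0, -0.0105, 0, 0, 0, -1, 0.0092, 0, -0.0105, 0, 0, 0, -1]'

```text
clock: 11.82
eef_pos: [689.3, 24.3, 65.8]
tcp_rot: [-3.141, -0.716, -0.0]
contact_force: [-0.5, -0.1, -4.9]
opening: 0.13
grasp_force: 58.5
```

send_rows --targets '[0, 0, 0, 0, 0, 0, -1, 0, 0, 0, 0, 0, 0, -1]'

```text
clock: 11.98
eef_pos: [689.3, 24.3, 65.7]
tcp_rot: [-3.141, -0.716, -0.0]
contact_force: [0.6, 0.7, -5.7]
opening: 0.13
grasp_force: 58.5
```

send_rows --targets '[0, 0, 0, 0, 0, 0, -1, 0, 0, 0, 0, 0, 0, -1]'

```text
clock: 12.15
eef_pos: [689.4, 24.3, 65.8]
tcp_rot: [-3.141, -0.717, -0.0]
contact_force: [-0.3, 0.6, -5.1]
opening: 0.133
grasp_force: 58.5
```

Carrier_b weighs about 5.2 N, so it is the full one. I work out the carry and refine the plate centre.

```bash
cat >> h.py <<'E'
T41=tool(41); OFF=T41.inv().apply(np.array([647-689.3,0,13.-65.8]))
def carry(c,yaw):
    q=tool(41,yaw); go(np.array(c)-q.apply(OFF),q)
E
python3 - <<'E'
from h import *
import cv2
t=cams.grab_frame("top")
g=cv2.cvtColor(t["color"],cv2.COLOR_BGR2GRAY).astype(float)
print(g[272,130:195].astype(int)); print(g[245:305,158].astype(int))
print(at(t,158.7,271.9,48))
carry((517,24.3,16),0); carry((500,60,88),.1)
E
```

```text
[102 101 101 102 101 101 109 121  97  73  71  71  72  72  73  72  75  75
  73  72  73  72  74  74  72  74  76  74  75  71  74  75  76  77  75  74
  73  73  76  76  76  76  75  74  75  75  76  77  73  80  94  97  87  74
  64  58  58  57  57  58  57  57  56  56  58]
[105 102 102 101 109 143 152 111  79  73  74  75  75  76  75  76  76  75
  76  74  76  76  76  75  73  75  73  75  72  74  74  73  74  75  72  71
  74  74  74  72  73  72  72  74  71  72  73  89 123 125  79  56  65  87
 102  99  96  94  96  97]
[435.88545066 326.03295997  48.        ]
[-0.0962 -0.     -0.0877] [-0.0003 -0.0011 -0.0003]
[-0.0619 -0.04   -0.1533] [ 0.0654 -0.0012 -0.0757]
```

send_rows --targets '[-0.01, 0, -0.009, 0, 0, 0, -1, -0.024, 0, -0.022, 0, 0, 0, -1, -0.041, 0, -0.037, 0, 0, 0, -1, -0.058, 0, -0.053, 0, 0, 0, -1, -0.075, 0, -0.068, 0, 0, 0, -1, -0.089, 0, -0.081, 0, 0, 0, -1, -0.0962, 0, -0.0877, 0, 0, 0, -1, -0.0962, 0, -0.0877, 0, 0, 0, -1, -0.0962, 0, -0.0877, 0, 0, 0, -1]'

```text
clock: 12.95
eef_pos: [560.4, 24.4, 69.5]
tcp_rot: [-3.141, -0.718, -0.0]
contact_force: [1.4, 0.0, -5.3]
opening: 0.131
grasp_force: 58.7
```

Run:
```python
from h import *
s=r.sense();print(s["eef_pos"],s["contact_force"],s["qpos"].round(2))
carry((490,60,95),.15)
```

```text
[560.39800785  24.40107416  69.5185942 ] [ 1.40521234  0.03447182 -5.32509385] [ 0.07  0.31  2.44  3.29  0.32 -1.66]
[ 0.03   -0.042  -0.0777] [ 0.0982 -0.0029 -0.1132]
```

send_rows --targets '[0.005, -0.007, -0.013, 0.016, 0, -0.019, -1, 0.01, -0.014, -0.026, 0.033, -0.001, -0.038, -1, 0.016, -0.022, -0.04, 0.05, -0.001, -0.058, -1, 0.022, -0.03, -0.056, 0.07, -0.002, -0.082, -1, 0.027, -0.037, -0.069, 0.086, -0.003, -0.1, -1, 0.03, -0.042, -0.0777, 0.098, -0.003, -0.113, -1, 0.03, -0.042, -0.0777, 0.098, -0.003, -0.113, -1, 0.03, -0.042, -0.0777, 0.098, -0.003, -0.113, -1]'

```text
clock: 13.62
eef_pos: [533.2, 66.7, 149.5]
tcp_rot: [3.14, -0.718, 0.152]
contact_force: [0.9, 0.1, -4.8]
opening: 0.134
grasp_force: 59.8
```

Run:
```python
from h import *
s=r.sense();print(s["eef_pos"],s["contact_force"],s["qpos"].round(2))
carry((465,190,95),.35);carry((435.5,326,85),.6)
```

```text
[533.19331737  66.65734247 149.51735842] [ 0.86257139  0.13903807 -4.8068478 ] [ 0.1   0.04  2.43  2.51  0.06 -0.99]
[-0.0066 -0.1406 -0.0036] [ 0.1313 -0.0025 -0.1492]
[-0.0221 -0.2895 -0.0041] [ 0.2955 -0.0024 -0.3377]
```

send_rows --targets '[-0.0005, -0.012, 0, 0.012, 0, -0.014, -1, -0.0015, -0.032, 0, 0.032, 0, -0.037, -1, -0.003, -0.058, -0.001, 0.058, 0, -0.067, -1, -0.004, -0.085, -0.002, 0.083, -0.001, -0.095, -1, -0.005, -0.112, -0.003, 0.107, -0.002, -0.122, -1, -0.0066, -0.1406, -0.0036, 0.131, -0.0025, -0.149, -1, -0.009, -0.168, -0.004, 0.162, -0.0025, -0.184, -1, -0.012, -0.195, -0.004, 0.19, -0.0025, -0.217, -1, -0.014, -0.222, -0.004, 0.22, -0.0025, -0.251, -1, -0.017, -0.248, -0.004, 0.25, -0.0025, -0.286, -1, -0.02, -0.27, -0.004, 0.275, -0.0025, -0.314, -1, -0.0221, -0.2895, -0.0041, 0.2955, -0.0024, -0.3377, -1]'

```text
clock: 14.62
eef_pos: [469.1, 351.5, 135.6]
tcp_rot: [-3.138, -0.712, 0.598]
contact_force: [-0.1, -0.8, -5.8]
opening: 0.132
grasp_force: 59.8
```

Run:
```python
from h import *
s=r.sense();print(s["eef_pos"],s["tcp_rot"],s["contact_force"],s["qpos"].round(2))
carry((435.5,326,85),.6)
```

```text
[469.11181026 351.47984972 135.61234263] [-3.13818046 -0.71238     0.59776243] [-0.10279668 -0.80942962 -5.76950411] [ 0.67  0.15  2.34  3.7   0.08 -2.08]
[ 0.0016  0.002  -0.0015] [-0.0019  0.0032 -0.0017]
```

Over the plate. A look before lowering, with the expected outlines overlaid.

send_rows --targets '[0.0016, 0.002, -0.0015, -0.0019, 0.0032, -0.0017, -1, 0.0016, 0.002, -0.0015, -0.0019, 0.0032, -0.0017, -1, 0.0016, 0.002, -0.0015, -0.0019, 0.0032, -0.0017, -1]'

```text
clock: 14.87
eef_pos: [470.4, 348.0, 137.9]
tcp_rot: [-3.141, -0.715, 0.597]
contact_force: [-0.0, -0.0, -5.3]
opening: 0.131
grasp_force: 59.9
```

Run:
```python
from h import *
import cv2
s=r.sense();q=R.from_euler('xyz',s["tcp_rot"]);c=s["eef_pos"]+q.apply(OFF);print("carrier",c,s["tcp_rot"],s["contact_force"])
out=[];th=np.linspace(0,2*np.pi,60)
for n,(y0,y1,x0,x1) in(("top",(235,305,120,210)),("scene",(120,190,325,415))):
    f=cams.grab_frame(n);k=6
    im=cv2.resize(f["color"][y0:y1,x0:x1],None,fx=k,fy=k,interpolation=cv2.INTER_CUBIC)
    for C,rad,col in((c,35,(0,0,255)),(c+[0,0,66],35,(0,255,255)),((435.5,326,48),60,(0,255,0))):
        P=np.array([[(v+.5-o)*k for v,o in zip(proj(f,np.array(C)+[rad*np.cos(a),rad*np.sin(a),0]),(x0,y0))] for a in th],np.int32)
        cv2.polylines(im,[P],True,col,1)
    out.append(cv2.resize(im,None,fx=.7,fy=.7))
cv2.imwrite("pics/p1.png",np.hstack(out))
```

```text
carrier [435.45598993 324.23515046  85.07556585] [-3.14134778 -0.71526465  0.59724359] [-0.041496   -0.03738892 -5.33373121]
```

View pics/p1.png

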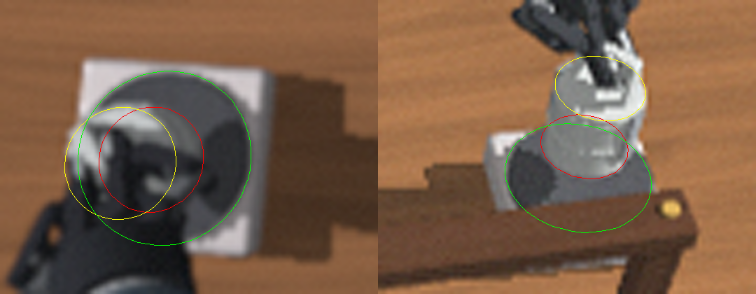

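The top and scene overlays agree: the plate circle fits, and the tin hangs upright over it within about 4 mm. Lowering.

send_rows --targets '[-0.0035, -0.0015, 0.004, 0, 0, 0, -1, -0.008, -0.0015, 0.009, 0, 0, 0, -1, -0.013, -0.0015, 0.015, 0, 0, 0, -1, -0.017, -0.0015, 0.0196, 0, 0, 0, -1, -0.02, -0.0015, 0.023, 0, 0, 0, -1, -0.0216, -0.0015, 0.0249, 0, 0, 0, -1, -0.0216, -0.0015, 0.0249, 0, 0, 0, -1, -0.0216, -0.0015, 0.0249, 0, 0, 0, -1]'

```text
clock: 15.63
eef_pos: [469.3, 349.2, 105.1]
tcp_rot: [-3.141, -0.715, 0.598]
contact_force: [0.5, 0.0, -5.8]
opening: 0.131
grasp_force: 59.8
```

send_rows --targets '[-0.0007, 0, 0.0008, 0, 0, 0, -1, -0.0013, 0, 0.0015, 0, 0, 0, -1, -0.0013, 0, 0.0015, 0, 0, 0, -1]'

```text
clock: 15.88
eef_pos: [469.1, 349.4, 103.2]
tcp_rot: [-3.141, -0.716, 0.598]
contact_force: [-1.0, 0.1, -4.5]
opening: 0.13
grasp_force: 59.8
```

send_rows --targets '[-0.0007, 0, 0.0008, 0, 0, 0, -1, -0.0013, 0, 0.0015, 0, 0, 0, -1, -0.0013, 0, 0.0015, 0, 0, 0, -1]'

```text
clock: 16.13
eef_pos: [469.1, 349.5, 101.1]
tcp_rot: [-3.141, -0.716, 0.598]
contact_force: [-0.2, 0.7, -5.7]
opening: 0.127
grasp_force: 60.0
```

send_rows --targets '[-0.0007, 0, 0.0008, 0, 0, 0, -1, -0.0013, 0, 0.0015, 0, 0, 0, -1, -0.0013, 0, 0.0015, 0, 0, 0, -1]'

```text
clock: 16.38
eef_pos: [470.3, 350.3, 101.4]
tcp_rot: [-3.141, -0.721, 0.598]
contact_force: [-10.0, -6.2, 19.5]
opening: 0.13
grasp_force: 64.1
```

send_rows --targets '[-0.0007, 0, 0.0008, 0, 0, 0, -1, -0.0007, 0, 0.0008, 0, 0, 0, -1, -0.0007, 0, 0.0008, 0, 0, 0, -1]'

```text
clock: 16.63
eef_pos: [471.1, 350.8, 101.5]
tcp_rot: [-3.141, -0.723, 0.598]
contact_force: [-12.9, -7.7, 28.0]
opening: 0.135
grasp_force: 65.5
```

Seated on the plate. I ease off the excess push, then open and back out along the tool axis.

send_rows --targets '[0.0007, 0, -0.0008, 0, 0, 0, -1, 0.0015, 0, -0.0017, 0, 0, 0, -1, 0.0015, 0, -0.0017, 0, 0, 0, -1, 0.0015, 0, -0.0017, 0, 0, 0, -1]'

```text
clock: 16.97
eef_pos: [469.8, 349.9, 101.4]
tcp_rot: [-3.141, -0.718, 0.598]
contact_force: [-5.3, -3.5, 8.9]
opening: 0.132
grasp_force: 62.5
```

send_rows --targets '[0, 0, 0, 0, 0, 0, 0.2, 0, 0, 0, 0, 0, 0, 0.2, 0, 0, 0, 0, 0, 0, 0.2, 0, 0, 0, 0, 0, 0, 0.2, 0, 0, -0.01, 0, 0, 0, 0.2, 0, 0, -0.03, 0, 0, 0, 0.2, 0, 0, -0.06, 0, 0, 0, 0.2, 0, 0, -0.09, 0, 0, 0, 0.2, 0, 0, -0.12, 0, 0, 0, 0.2, 0, 0, -0.14, 0, 0, 0, 0.2, 0, 0, -0.14, 0, 0, 0, 0.2, 0, 0, -0.14, 0, 0, 0, 0.2]'

```text
clock: 17.97
eef_pos: [399.9, 295.3, 178.2]
tcp_rot: [-3.137, -0.754, 0.612]
contact_force: [-0.3, -0.2, 0.7]
opening: 0.6
grasp_force: 0.0
```

Run:
```python
from h import *
import cv2
out=[];th=np.linspace(0,2*np.pi,60);c=np.array([435.5,326,48])
for n,(y0,y1,x0,x1) in(("top",(180,305,110,350)),("scene",(130,260,200,440))):
    f=cams.grab_frame(n);k=3
    im=cv2.resize(f["color"][y0:y1,x0:x1],None,fx=k,fy=k,interpolation=cv2.INTER_CUBIC)
    for C,rad,col in((c,35,(0,0,255)),(c+[0,0,66],35,(0,255,255)),(c,60,(0,255,0))):
        P=np.array([[(v+.5-o)*k for v,o in zip(proj(f,np.array(C)+[rad*np.cos(a),rad*np.sin(a),0]),(x0,y0))] for a in th],np.int32)
        cv2.polylines(im,[P],True,col,1)
    out.append(im)
cv2.imwrite("pics/p2.png",cv2.resize(np.vstack(out),None,fx=.78,fy=.78))
```

```text
(no output)
```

View pics/p2.png

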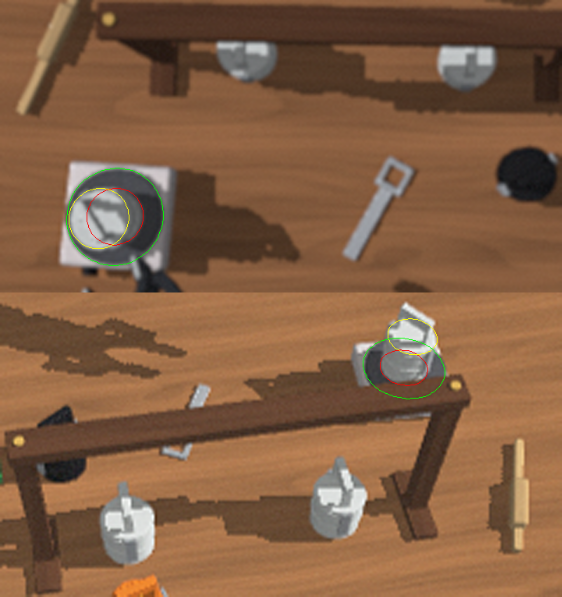

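The carrier stands upright inside the plate circle, matching the predicted base and lid outlines. The other two are in place and the gripper is clear. Handing in.

```bash
python3 -c "
from rig import r
print(r.sign_off())"
```

```text
the job is handed in; nothing more can be done
None
```

I set carrier_b, the full one at about 5.2 N, upright on the warmer plate and handed the job in at about 18 s; the call returned no verdict. Carrier_c weighed about 1.6 N and went back where it stood, and carrier_a was never touched or weighed because 5.2 N already fits only the full one.

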